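# Hold a bracket flush on a tilted welding stage for tacking

### The arm

A 6-joint arm with a two-finger parallel gripper is mounted at the origin on the work surface. World frame = base frame: x ahead of the robot, y to its left, z up, the work surface at z = 0. Lengths are in mm, angles in rad, forces in N, time in s.
With the tool pointing down it reaches from about 300 to 775 mm from the base axis. Payload 14.6 kg.
Tool frame: the origin (TCP) lies on the centre line of the jaws, within the pads' length; the fingertips stand 19 mm ahead of it and the grasp point (between the pads) is the TCP (bot.tip_reach is the distance from the TCP to the fingertips, in mm); z points along the fingers, y is the line along which they close (so a half turn about z gives the same grasp; the last joint's range is limited). The gripper opens to 85 mm and grips with 20 to 120 N. Pads are 22 mm wide; open, the fingers measure 114 mm over their backs; the gripper's body (76 mm by 85 mm) begins 54 mm behind the grasp point. The pads swing forward as they close: fully open they stand 13 mm farther back than shut.
Start: joints at [-1.256, 0.3, 1.521, -0, 1.321, -0.067], TCP at [204.918, -510.39, 219.581] pointing down, gripper open.
Joint ranges: [-3.03, 3.03], [-0.79, 2.21], [0.23, 2.52], [-1.04, 4.18], [0, 3.07], [-2.55, 2.55]. Speed limits (rad/s): [2.22, 2.22, 2.57, 3.14, 3.14, 3.14].

### API

Orientations are given as a unit quaternion [w, x, y, z].
In Python, from rig import bot gives the robot as it stands. Calls block until the motion is done:
- bot.move_to(position, orientation): joint-space move of the TCP to a pose.
- bot.servo_line(position, attitude=None, speed=150, until_force=None): straight line of the TCP; attitude=None keeps the orientation; speed is the mean speed in mm/s. With until_force (N) it stops when the force on the tool has changed by that much, and returns True; else False.
- bot.move_joints(angles): joint-space move.
- bot.move_gripper(opening, grip_force=None): finger opening in mm; grip_force is the grip in N (None keeps the last); returns when the fingers have stopped.
- bot.dwell(seconds).
- bot.ik(position, orientation): joint angles nearest the present ones, or None.
- bot.read_state(): the state.
- bot.read_camera(name): name is "scene" or "top"; returns a dict with "image" (400x640x3 uint8, blue, green, red), "depth" (400x640 float32, mm along the optical axis (not along the pixel's ray), 0 where there is no reading), "fovy" (degrees; the focal length in pixels is half the picture's height over the tangent of half this angle, whatever the lens; pixels are square), "cx", "cy" (the principal point, pixels), "k1" (the pictures are not rectified: a ray, as slopes to the right and down, at radius r is drawn at 1 + k1 r^2 times it, then the intrinsics apply), "eye" and "attitude" of the camera in the world. Camera axes: x right, y down, z forward; pixel columns grow to the right and rows downward; lengths in mm; the calibration is good to about 2 mm. A picture is of the moment at which its call begins.
A pose or a line that the arm cannot do raises bot.MotionError and nothing moves.
- bot.finish_job(): hands the job in; it is judged then, once.
The state is a dict: "clock": time; "joint_positions": joint angles; "qvel": joint speeds; "effort": joint torques, N m; "ee_pos": TCP position; "tool_rot": TCP orientation; "ft_force": force on the tool from outside, world axes, zero at the start; "moment": the same for the moment, N m; "grip_width": finger opening in mm; "grip_force": force on a finger pad.
Only numpy, scipy, OpenCV 4.12 (cv2) and the standard library are available. Lean on these libraries where they do the work, as an engineer would, in place of code of your own. Each camera call takes 0.05 s, during which the arm holds its last target. There are 200 camera calls.

### The job

Pick up the aluminium bracket by its upright tab, tilt it to the slope of the blue welding stage and press its pad lightly (around 10 newtons) flush on the steel face, centred in the white frame with the tab running along the white centre line. Finish while still gripping the bracket and pressing it flush there, so that it could be tacked; do not shift the stage's angle, and leave the other things on the bench alone.

Things in the scene. Friction and masses are not known exactly. Their poses are not given: they have to be found in the camera images.
- bracket: Bare aluminium T-shaped bracket, 0.15 to 0.25 kg: flat pad 90 (x) x 60 (y) x 8 mm, with one upright tab on its middle, 44 mm long along x, 12 mm thick along y, its top 58 mm above the pad's underside; same after a half turn. Starts standing on its pad on the bench, left or right of the stage, x within 46 degrees of straight ahead. Origin: centre of the pad's underside; z up along the tab.
- bracket_grip (a point): Point in the middle of the bracket's tab, 36 mm above the pad's underside: the place to pinch, fingers closing along the bracket's y.
- stage_mark (a point): Centre of the white frame (114 x 85 mm) on the top of the stage's tilting dark steel face. x up the slope along the white centre line, y level across, z square out of the face. Face 170 mm (x) by 124 mm (y), nothing standing above it. Slope 14 to 35 degrees, different each time, low edge towards the robot; its stiff friction hinge holds against any push below about 80 N.
- tape: Yellow tape measure, 66 x 36 mm, 60 mm tall; a loose bystander, origin at its underside or on its axis; leave it where it is.
- hammer: Hammer with a wooden handle, 260 mm long, lying flat; a loose bystander, origin at its underside or on its axis; leave it where it is.
- brush: Wooden-handled brush, 200 mm long, lying flat; a loose bystander, origin at its underside or on its axis; leave it where it is.
- flange: Dark steel round flange, 116 mm across, 34 mm tall; a loose bystander, origin at its underside or on its axis; leave it where it is.
- can: Red can, 72 mm across, 110 mm tall; a loose bystander, origin at its underside or on its axis; leave it where it is.
- offcut: Dark steel bar offcut, 100 x 45 x 30 mm; a loose bystander, origin at its underside or on its axis; leave it where it is.
- wrench: Steel wrench, 200 mm long, lying flat; a loose bystander, origin at its underside or on its axis; leave it where it is.
- stage_base: Blue steel base of the welding stage, 170 x 150 mm, fixed to the bench, turned by up to 20 degrees; carries the tilting face, hinged at its robot side 40 mm above the bench. Origin: centre of its underside; x points the way the face climbs. Nothing of the base itself rises above 56 mm.
Things that resemble listed ones, but are neither listed nor needed, are in the scene too. Leave any orange or turquoise look-alike of the bracket alone.

How it is judged:
By the outcome, as a careful person would: the job done as asked, in the order asked, and still so for the second after the job is handed in, while the arm keeps its last pose, push and grip.
It also fails if it takes over 38 s, if anything falls off the work surface, if the arm or the gripper's body presses on something with over 40 N, if the wrist force passes 120 N, or if a joint passes its speed limit or range.

## Working session

There is one attempt and no reset: what is moved stays moved. The work goes in short steps, each a Python script; the robot and the scene stay as the last script left them, time stands still between calls to the robot, and variables do not carry over. Pictures are saved under pics/ and viewed, at most 10 in all, crops included, and the job is handed in when it is done.

```bash
mkdir -p pics; ls
cat > h.py <<'E'
import numpy as np, cv2
from scipy.spatial.transform import Rotation as R
from rig import bot
def rot(q): return R.from_quat([q[1],q[2],q[3],q[0]])
def quat(M): 
    q=R.from_matrix(M).as_quat(); return [q[3],q[0],q[1],q[2]]
def K(c):
    f=200/np.tan(np.radians(c["fovy"])/2); return np.array([[f,0,c["cx"]],[0,f,c["cy"]],[0,0,1.]])
def rays(c,uv):
    p=cv2.undistortPoints(np.float64(uv).reshape(-1,1,2),K(c),np.array([c["k1"],0,0,0.]),None,None)
    # drawn = ray*(1+k1 r^2): same as the OpenCV model
    p=p.reshape(-1,2); return np.c_[p,np.ones(len(p))]
def world(c,d,z): return rot(c["attitude"]).apply(d*np.reshape(z,(-1,1)))+np.array(c["eye"])
def plane(c,uv,z):
    d=rot(c["attitude"]).apply(rays(c,uv)); e=np.array(c["eye"]); return e+d*((z-e[2])/d[:,2])[:,None]
def cloud(c,mask=None):
    m=c["depth"]>0
    if mask is not None: m&=mask>0
    v,u=np.nonzero(m); return world(c,rays(c,np.c_[u,v]),c["depth"][v,u]),np.c_[u,v]
E
python3 - <<'E'
from h import *
import pickle
for n in("scene","top"):
    c=bot.read_camera(n); cv2.imwrite(f"pics/{n}0.png",c["image"]); pickle.dump(c,open(n+"0.pkl","wb"))
    print(n,{k:c[k] for k in("fovy","cx","cy","k1","eye","attitude")})
s=bot.read_state();print(s["tool_rot"],s["clock"])
E
```

```text
pics
scene {'fovy': 51.676852325130085, 'cx': 327.1222943377778, 'cy': 196.21558745463065, 'k1': 0.0015056073488437587, 'eye': array([1086.68788908,  810.76437017,  969.22401529]), 'attitude': array([-0.12630268,  0.30912103,  0.86050968, -0.38472708])}
top {'fovy': 50.525026642854506, 'cx': 315.1126099029572, 'cy': 196.45770555907828, 'k1': -0.04618616752701753, 'eye': array([ 291.14785512,   21.90439665, 1483.38934748]), 'attitude': array([-0.03425967,  0.71467612, -0.69698857,  0.04765769])}
[-5.16830912e-04  9.81830054e-01  1.89761625e-01 -6.58412894e-05] 0.1
```

View pics/scene0.png

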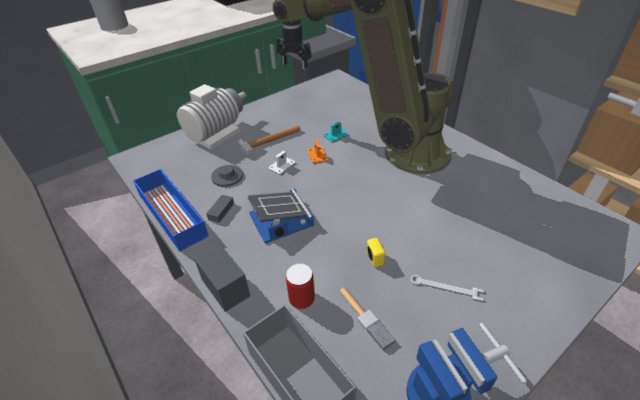

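View pics/top0.png

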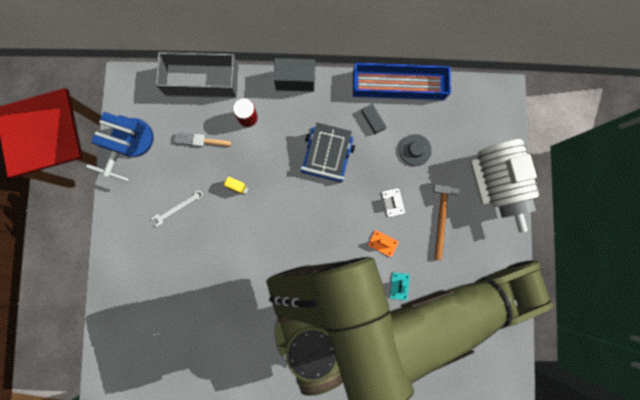

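Scene view: the bare bracket is at about (282,161), the stage face at (280,205), with orange and turquoise look-alikes at (318,152) and (337,131). Top view: bracket (393,203), stage (330,150). Next I'll zoom in on the bracket and stage in both views.

Run:
```python
from h import *
import pickle
S=pickle.load(open("scene0.pkl","rb"));T=pickle.load(open("top0.pkl","rb"))
def crop(c,u,v,w,h,s): return cv2.resize(c["image"][v:v+h,u:u+w],None,fx=s,fy=s,interpolation=cv2.INTER_CUBIC)
a=np.vstack([np.hstack([crop(T,370,180,50,37,8),crop(S,257,142,50,37,8)]),np.hstack([crop(T,295,115,66,50,6)[:,:396],crop(S,245,185,67,50,6)[:,:396]]) if 0 else np.hstack([crop(T,294,117,80,74,5)[:, :400][:300],crop(S,242,180,80,74,5)[:300]])])
cv2.imwrite("pics/crops.png",a[:600,:800]);print(a.shape)
# coarse: depth around the bracket & stage
for n,c,bb,sb in(("top",T,(375,185,412,222),(300,120,360,185)),("scene",S,(268,148,298,174),(246,186,315,240))):
    img=c["image"];hsv=cv2.cvtColor(img,cv2.COLOR_BGR2HSV)
    m=np.zeros(img.shape[:2],np.uint8);m[bb[1]:bb[3],bb[0]:bb[2]]=1
    P,uv=cloud(c,m)
    k=P[:,2]>30;print(n,"tab pts",k.sum(),P[k].mean(0) if k.any() else "", P[:,2].max())
    k=(P[:,2]>5)&(P[:,2]<12);print("pad",k.sum(),P[k].mean(0), "table",np.median(P[:,2]))
    m[:]=0;m[sb[1]:sb[3],sb[0]:sb[2]]=1
    P,uv=cloud(c,m);k=P[:,2]>45;Q=P[k]
    best=None;rng=np.random.default_rng(0)
    for _ in range(500):
        a,b,d=Q[rng.choice(len(Q),3,False)];N=np.cross(b-a,d-a);L=np.linalg.norm(N)
        if L<500: continue
        i=abs((Q-a)@N/L)<2.5
        if best is None or i.sum()>best.sum():best=i
    q=Q[best];ce=q.mean(0);N=np.linalg.svd(q-ce)[2][2];N*=np.sign(N[2])
    print("plane",best.sum(),len(Q),ce,N,"slope",np.degrees(np.arccos(N[2])),"dir",np.degrees(np.arctan2(-N[1],-N[0])),"rms",((q-ce)@N).std(),"z",q[:,2].min(),q[:,2].max())
```

```text
(596, 800, 3)
top tab pts 66 [ 449.47995113 -275.38937781   52.4752093 ] 65.33611484183348
pad 264 [ 449.30048965 -279.03196921    8.0637875 ] table 1.2875421698163336
plane 997 1888 [617.59120414 -43.57218503  69.61467354] [-0.28044196  0.07607407  0.95685163] slope 16.892499635417774 dir -15.177104584245207 rms 1.367109084005136 z 45.017386887536304 95.61540496029852
scene tab pts 81 [ 456.63137147 -272.60638046   47.24194426] 60.16501853199793
pad 132 [ 458.64350912 -268.79289677    7.52521306] table 0.9414959575458965
plane 1080 1468 [624.24805437 -38.11387861  69.50304654] [-0.28876809  0.06273651  0.95534136] slope 17.187789140394937 dir -12.257354438620977 rms 1.2483456488788025 z 45.003490448685284 94.55625668860137
```

View pics/crops.png

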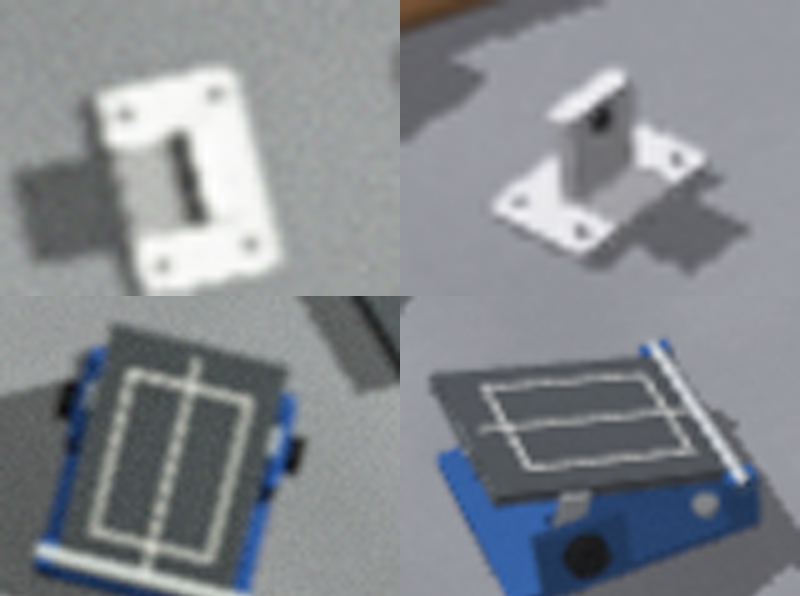

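Top crop: the bracket's tab runs roughly up the image, and the frame corners are sharp. In the scene crop the frame and pad corners show too. I'll fit the lines to sub-pixel precision and triangulate the corners.

```bash
cat >> h.py <<'E'
def edge(c,a,b,mode):
    g=cv2.cvtColor(c["image"],cv2.COLOR_BGR2GRAY).astype(np.float32); a,b=np.float64(a),np.float64(b)
    t=(b-a)/np.linalg.norm(b-a); n=np.array([-t[1],t[0]]); o=np.arange(-3,3.01,.1); pts=[]
    for s in np.linspace(.12,.88,25):
        if mode=="line" and .4<s<.6: continue
        p=a+(b-a)*s+o[:,None]*n
        v=cv2.remap(g,p[:,:1].astype(np.float32),p[:,1:].astype(np.float32),cv2.INTER_LINEAR).ravel()
        w=np.clip(v-np.percentile(v,40),0,None)**2 if mode=="line" else np.abs(np.gradient(v))**2
        pts.append(p[0]*0+a+(b-a)*s+n*(w@o/w.sum()))
    l=cv2.fitLine(np.float32(pts),cv2.DIST_HUBER,0,.01,.01).ravel(); return l
def quad(c,cs,mode):
    L=[edge(c,cs[i],cs[(i+1)%4],mode) for i in range(4)]; out=[]
    for i in range(4):
        p,q=L[i-1],L[i]; s=np.linalg.solve(np.array([[p[0],-q[0]],[p[1],-q[1]]],float),(q[2:]-p[2:]).astype(float)); out.append(p[2:]+s[0]*p[:2])
    return np.array(out)
def tri(c1,u1,c2,u2):
    d1=rot(c1["attitude"]).apply(rays(c1,u1));d2=rot(c2["attitude"]).apply(rays(c2,u2));X=[];g=[]
    e1,e2=np.array(c1["eye"]),np.array(c2["eye"])
    for a,b in zip(d1,d2):
        s=np.linalg.lstsq(np.c_[a,-b],e2-e1,rcond=None)[0];p,q=e1+s[0]*a,e2+s[1]*b;X.append((p+q)/2);g.append(np.linalg.norm(p-q))
    return np.array(X),np.array(g)
E
python3 - <<'E'
from h import *
import pickle
np.set_printoptions(precision=1,suppress=True)
S=pickle.load(open("scene0.pkl","rb"));T=pickle.load(open("top0.pkl","rb"))
f=lambda o,s,p:np.array(o)+(np.array(p)+.5)/s-.5
ft=quad(T,f((294,117),5,[(130,77),(250,106),(210,264),(93,230)]),"line")
fs=quad(S,f((242,180),5,[(137,172),(87,90),(245,80),(290,155)]),"line")
print(ft,fs)
X,g=tri(T,ft,S,fs);print("frame",X,g,"sides",[np.linalg.norm(X[i]-X[i-1]) for i in range(4)])
x=(X[0]+X[1]-X[2]-X[3]);y=(X[0]+X[3]-X[1]-X[2]);n=np.cross(x,y);n/=np.linalg.norm(n)
print("centre",X.mean(0),"slope",np.degrees(np.arcsin(x[2]/np.linalg.norm(x))),np.degrees(np.arccos(n[2])),"yaw",np.degrees(np.arctan2(x[1],x[0])),"y lvl",y[2]/np.linalg.norm(y)*57.3)
pt=quad(T,f((370,180),8,[(97,92),(240,68),(283,262),(140,293)]),"edge")
B=plane(T,pt,8);print("pad top cam",pt,B,B.mean(0),[np.linalg.norm(B[i]-B[i-1]) for i in range(4)])
x=B[0]+B[1]-B[2]-B[3];print("yaw",np.degrees(np.arctan2(x[1],x[0])))
# scene: visible pad corners -> left(92,208), bottom(190,258), right(307,158)
ls=[edge(S,f((257,142),8,a),f((257,142),8,b),"edge") for a,b in(((92,208),(190,258)),((190,258),(307,158)))]
for l in ls:
    P=plane(S,[l[2:]-6*l[:2],l[2:]+6*l[:2]],4);print("scene pad edge z4",P,np.degrees(np.arctan2(*(P[1]-P[0])[1::-1])))
# table level & tab from depth
for n,c,bb in(("top",T,(375,185,412,222)),("scene",S,(268,148,298,174))):
    m=np.zeros((400,640),np.uint8);m[bb[1]:bb[3],bb[0]:bb[2]]=1;P,uv=cloud(c,m)
    k=P[:,2]>52;print(n,"tabtop n",k.sum(),P[k].mean(0),np.median(P[k],0),cv2.minAreaRect(np.float32(P[k][:,:2])))
# two-view check of tab-top ends
e=f((257,142),8,[(155,118),(222,70)]);print("scene tab top ends mid z58",plane(S,e,58),plane(S,e,58).mean(0))
E
```

```text
[[319.8 131.8]
 [343.4 137.6]
 [335.4 169.2]
 [312.3 163.6]] [[267.4 214. ]
 [258.5 197.8]
 [290.  195.2]
 [299.7 210.4]]
frame [[676.3 -14.   83.1]
 [658.3 -94.   83.6]
 [554.9 -71.2  50.4]
 [572.7   8.5  50.2]] [1.8 1.4 1.2 2.1] sides [np.float64(110.99475090767497), np.float64(82.0168299744922), np.float64(110.9876285074408), np.float64(81.65598737115347)]
centre [615.5 -42.7  66.8] slope 17.3158139934117 17.318324221229307 yaw -12.366756368769584 y lvl -0.2266800210649672
pad top cam [[381.5 191.1]
 [398.8 187.6]
 [405.  212.6]
 [387.7 216.7]] [[ 488.3 -237.7    8. ]
 [ 502.5 -298.9    8. ]
 [ 414.7 -321.     8. ]
 [ 398.6 -260.     8. ]] [ 451.  -279.4    8. ] [np.float64(92.37675576009028), np.float64(62.871485038750606), np.float64(90.58635560257726), np.float64(63.151118888164575)]
yaw 14.044059735857434
scene pad edge z4 [[ 501.9 -296.     4. ]
 [ 488.8 -242.9    4. ]] 103.93890508980704
scene pad edge z4 [[ 466.9 -244.9    4. ]
 [ 413.  -261.4    4. ]] -162.9567888235531
top tabtop n 46 [ 449.3 -276.8   57.6] [ 449.2 -276.4   56.9] ((449.800048828125, -277.110107421875), (42.8414421081543, 12.039130210876465), 14.61739444732666)
scene tabtop n 33 [ 453.8 -275.3   55.8] [ 453.  -274.5   55.1] ((453.583740234375, -275.129150390625), (42.51543426513672, 17.39081382751465), 10.377357482910156)
scene tab top ends mid z58 [[ 475.7 -273.5   58. ]
 [ 430.8 -284.3   58. ]] [ 453.3 -278.9   58. ]
```

The frame sides come out at 111 x 82 mm, which fits a 114 x 85 mm outer size with 3 mm lines. The slope is 17.3° and its yaw −12.4°. The pad measures about 91 x 62 mm and the tab top sits at about 57 mm. Both match the text, so I'll grasp.

```bash
cat >> h.py <<'E'
def frame(yaw,slope,flip):
    M=R.from_euler("ZY",[yaw,-slope],degrees=True).as_matrix()  # x up the slope, z out
    s=-1 if flip else 1
    return np.c_[s*M[:,0],-s*M[:,1],-M[:,2]], M
E
python3 - <<'E'
from h import *
np.set_printoptions(precision=2,suppress=True)
C=np.array([615.5,-42.7,66.8]);print(bot.tip_reach)
for fl in(0,1):
    A,_=frame(14.1,0,fl);D,M=frame(-12.4,17.3,fl)
    j=[bot.ik(list(p),quat(Q)) for p,Q in(([452,-278,36],A),([452,-278,150],A),(C+M[:,2]*36,D),(C+M[:,2]*100,D))]
    for q in j: print(fl,None if q is None else np.array(q))
E
```

```text
19.0
0 [-0.62  0.49  1.74 -0.    0.92  0.7 ]
0 [-0.62  0.33  1.66 -0.    1.16  0.7 ]
0 [-0.11  0.4   1.71 -0.05  0.73  1.7 ]
0 [-0.11  0.29  1.71 -0.04  0.85  1.7 ]
1 [-0.62  0.49  1.74 -0.    0.92 -2.44]
1 [-0.62  0.33  1.66 -0.    1.16 -2.44]
1 [-0.11  0.4   1.71 -0.05  0.73 -1.44]
1 [-0.11  0.29  1.71 -0.04  0.85 -1.44]
```

Run:
```python
from h import *
np.set_printoptions(precision=2,suppress=True)
A,_=frame(14.1,0,0);q=quat(A)
bot.move_gripper(50,60)
bot.move_to([452,-278,130],q)
print(bot.servo_line([452,-278,36],q,100,until_force=8))
s=bot.read_state();print(s["ee_pos"],s["ft_force"],s["clock"])
bot.move_gripper(0,60)
s=bot.read_state();print(s["grip_width"],s["grip_force"],s["ft_force"],s["moment"])
bot.servo_line([452,-278,160],q,120)
s=bot.read_state();print(s["ee_pos"],s["grip_width"],s["grip_force"],s["ft_force"],s["moment"],s["clock"])
import pickle
for n in("scene","top"):
    c=bot.read_camera(n); pickle.dump(c,open(n+"1.pkl","wb"))
    if n=="scene": cv2.imwrite("pics/s1.png",cv2.resize(c["image"][60:180,210:370],None,fx=5,fy=5,interpolation=cv2.INTER_CUBIC))
```

```text
False
[ 452.29 -278.25   36.61] [-0.69  0.29  0.89] 2.95
9.865076755014343 61.273813247680664 [-0.68 -0.29  3.1 ] [-0.03  0.04 -0.  ]
[ 451.71 -277.8   159.22] 10.18338010131082 60.74993133544922 [ 0.66  0.96 -2.26] [-0.02 -0.05 -0.04] 4.5667
```

View pics/s1.png

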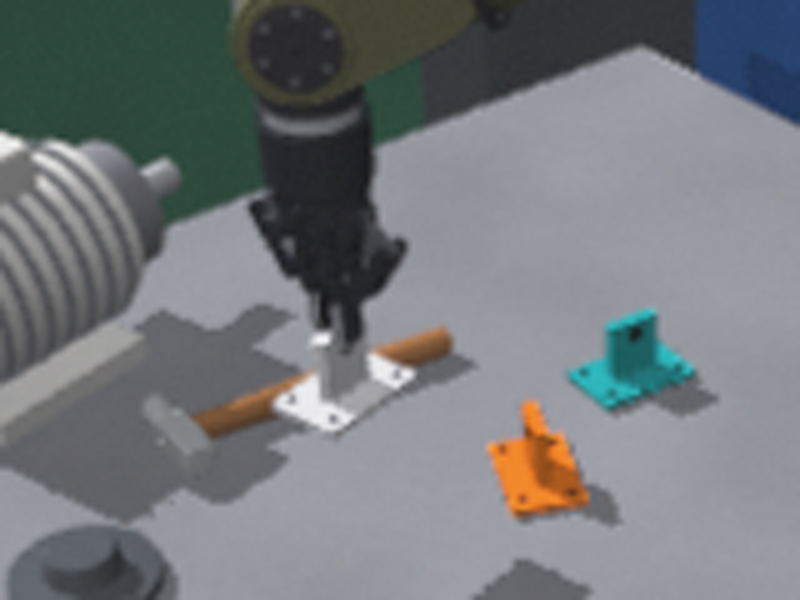

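Scene view: the bracket is held level at about (345,390) in the crop, clear of the hammer. Next I move over the stage, tilt, and compare the pad with the frame.

Run:
```python
from h import *
np.set_printoptions(precision=2,suppress=True)
C=np.array([615.5,-42.7,66.8]);D,M=frame(-12.4,17.3,0);q=quat(D);n=M[:,2]
bot.move_to(list(C+n*110),q)
bot.servo_line(list(C+n*56),q,80,until_force=15)
bot.dwell(.4)
s=bot.read_state();e=np.array(s["ee_pos"]);print(M.T@(e-C),s["ft_force"],s["moment"],s["clock"],(R.from_matrix(D).inv()*rot(s["tool_rot"])).as_rotvec(degrees=True))
import pickle
I=[]
for nm,(u,v) in(("scene",(240,160)),("top",(290,110))):
    c=bot.read_camera(nm); pickle.dump(c,open(nm+"2.pkl","wb"))
    I.append(cv2.resize(c["image"][v:v+80,u:u+80],None,fx=5,fy=5,interpolation=cv2.INTER_CUBIC))
cv2.imwrite("pics/hover.png",np.hstack(I))
```

```text
[ 0.11  0.03 56.18] [ 0.01  0.16 -1.52] [0.06 0.25 0.02] 6.95 [ 0.    0.02 -0.  ]
```

View pics/hover.png

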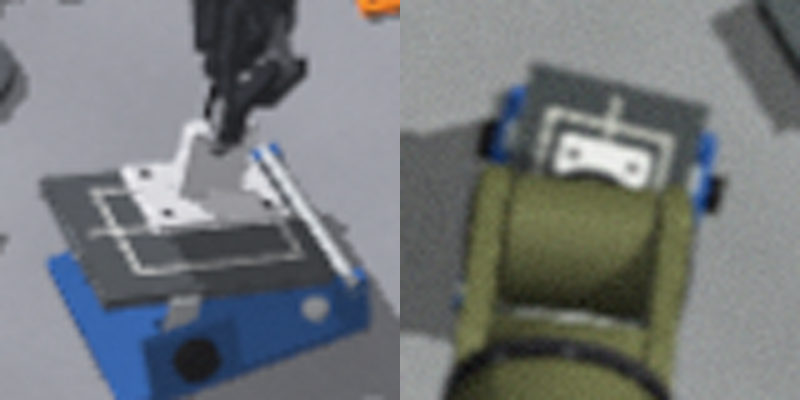

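Hover view: in the top crop the pad's far edge runs about (562,135)–(655,160), parallel to the frame's far line. In the scene crop the far corners are at (120,168) and (165,228). I'll measure the pad's position in stage coordinates.

Run:
```python
from h import *
import pickle
np.set_printoptions(precision=1,suppress=True)
S=pickle.load(open("scene2.pkl","rb"));T=pickle.load(open("top2.pkl","rb"))
C=np.array([615.5,-42.7,66.8]);D,M=frame(-12.4,17.3,0);n=M[:,2]
f=lambda o,p:np.array(o)+(np.array(p)+.5)/5-.5
def on(c,uv,h):
    d=rot(c["attitude"]).apply(rays(c,uv));e=np.array(c["eye"]);t=(h-(e-C)@n)/(d@n);return (e+d*t[:,None]-C)@M
def show(nm,c,o,a,b,mode,hs):
    l=edge(c,f(o,a),f(o,b),mode);k=np.linalg.norm(f(o,b)-f(o,a))/2
    for h in hs:
        P=on(c,[l[2:]-k*l[:2],l[2:]+k*l[:2]],h);print(nm,h,P[:,:2].ravel(),"mid",P.mean(0)[:2])
to,so=(290,110),(240,160)
show("top frame far",T,to,(150,107),(270,137),"line",[0])
show("top pad far",T,to,(162,136),(254,159),"edge",[20,24,28])
show("scene frame left",S,so,(137,272),(300,255),"line",[0])
show("scene frame far",S,so,(137,272),(97,190),"line",[0])
show("scene pad far",S,so,(165,226),(121,168),"edge",[20,24,28])
show("scene pad left",S,so,(165,226),(235,222),"edge",[20,24])
```

```text
top frame far 0 [ 55.   41.8  54.7 -42. ] mid [54.9 -0.1]
top pad far 20 [ 44.4  28.   44.2 -35.5] mid [44.3 -3.7]
top pad far 24 [ 44.5  27.9  44.4 -35.4] mid [44.5 -3.8]
top pad far 28 [ 44.7  27.8  44.6 -35.3] mid [44.6 -3.8]
scene frame left 0 [ 56.7  41.5 -55.2  40.7] mid [ 0.8 41.1]
scene frame far 0 [ 56.1 -40.6  56.7  41.1] mid [56.4  0.2]
scene pad far 20 [ 43.8 -32.8  44.3  32.6] mid [44.  -0.1]
scene pad far 24 [ 46.4 -27.7  46.9  37.3] mid [46.6  4.8]
scene pad far 28 [ 49.  -22.6  49.4  42.1] mid [49.2  9.7]
scene pad left 20 [36.7 22.4 -7.  31.7] mid [14.8 27.1]
scene pad left 24 [39.3 27.2 -4.2 36.4] mid [17.5 31.8]
```

The pad's far edge is 44.4–45.3 mm from the frame centre and it should be 45, so it's centred along the slope and the yaw matches. Pressing now.

```bash
cat > press.py <<'E'
from h import *
import pickle
np.set_printoptions(precision=2,suppress=True)
C=np.array([615.5,-42.7,66.8]);D,M=frame(-12.4,17.3,0);q=quat(D);n=M[:,2]
def st(F0=None):
    s=bot.read_state();F=np.array(s["ft_force"]);mo=np.array(s["moment"])
    if F0 is not None: F=F-F0[0];mo=mo-F0[1]
    print("h",(np.array(s["ee_pos"])-C)@M,"F",F@M,"mom",mo@M,"t",s["clock"],"g",s["grip_width"]);return s,F@M
E
python3 - <<'E'
from press import *
bot.servo_line(list(C+n*41),q,60,until_force=15);bot.dwell(.3)
s,_=st();F0=(np.array(s["ft_force"]),np.array(s["moment"]));pickle.dump(F0,open("F0.pkl","wb"))
print(bot.servo_line(list(C+n*30),q,8,until_force=6))
bot.dwell(.3);st(F0)
for nm,(u,v) in(("scene",(240,160)),("top",(290,110))):
    c=bot.read_camera(nm); pickle.dump(c,open(nm+"3.pkl","wb"))
    if nm=="scene": cv2.imwrite("pics/press.png",cv2.resize(c["image"][v:v+80,u:u+80],None,fx=7,fy=7,interpolation=cv2.INTER_CUBIC))
E
```

```text
h [ 0.09  0.01 41.17] F [-0.79 -1.04 -2.13] mom [-0.01  0.28  0.  ] t 7.75 g 10.42956722239234
True
h [-0.02 -0.28 37.42] F [ 1.7  -1.27  8.01] mom [-0.27 -0.12 -0.01] t 8.7083 g 9.817706051293948
```

View pics/press.png

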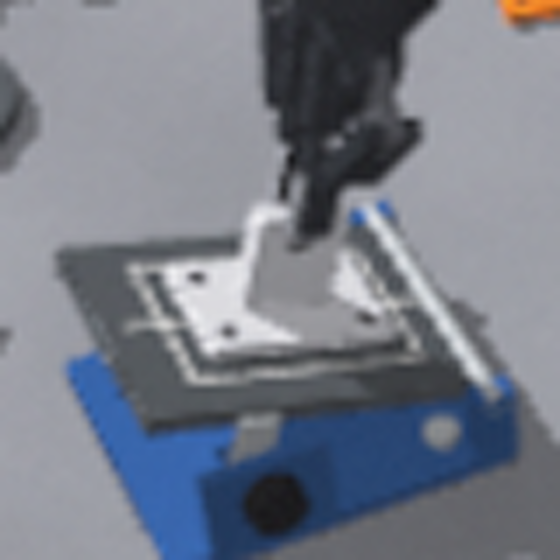

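Scene view: the pad sits inside the frame with even margins, touching at about (290,310). The moment suggests contact biased to the −y edge, so I'll scan the roll slightly with the contact force held to find flush.

```bash
cat >> press.py <<'E'
def go(h,roll=0,pitch=0,dy=0,dx=0,w=.25,F0=None,sp=10):
    Q=R.from_matrix(M)*R.from_euler("xy",[roll,pitch],degrees=True)
    Z=Q.as_matrix();A=np.c_[Z[:,0],-Z[:,1],-Z[:,2]]
    bot.servo_line(list(C+M[:,0]*dx+M[:,1]*dy+Z[:,2]*h),quat(A),sp);bot.dwell(w)
    Fs=[];Ms=[]
    for _ in range(8):
        s=bot.read_state();Fs.append(np.array(s["ft_force"])-F0[0]);Ms.append(np.array(s["moment"])-F0[1]);bot.dwell(.02)
    F=np.mean(Fs,0)@M;m=np.mean(Ms,0)@M
    print(h,roll,pitch,"p",(np.array(s["ee_pos"])-C)@M,"F",F,"m",m,"t",round(s["clock"],2));return F,m
E
python3 - <<'E'
from press import *
F0=pickle.load(open("F0.pkl","rb"))
for h,r in((37.2,0),(36.9,0),(36.9,-.5),(36.9,-1),(36.9,.5)): 
    F,m=go(h,r,F0=F0)
    if F[2]>25: break
E
```

```text
37.2 0 0 p [ 0.27 -0.11 37.45] F [-0.15 -1.78  8.12] m [-0.35  0.1   0.03] t 9.43
36.9 0 0 p [ 0.29 -0.26 37.38] F [-2.26 -2.78 11.68] m [-0.56  0.34  0.  ] t 10.06
36.9 -0.5 0 p [ 0.3   0.   37.53] F [-2.92 -3.43 14.61] m [-0.68  0.54  0.01] t 10.69
36.9 -1 0 p [ 0.34  0.26 37.71] F [-4.2  -4.47 17.82] m [-0.83  0.76 -0.  ] t 11.32
36.9 0.5 0 p [ 0.23 -0.14 37.31] F [-2.29  0.92 11.71] m [0.01 0.36 0.01] t 11.96
```

Rolling negative pushes the tool up, so it is pivoting on the +y edge, and flush lies towards positive roll. I'll extend the scan to find the force minimum in both roll and pitch.

Run:
```python
from press import *
F0=pickle.load(open("F0.pkl","rb"))
for r,p in((.25,0),(.5,0),(.75,0),(1.1,0),(1.5,0),(.5,0),(.5,.6),(.5,1.2),(.5,-.6),(.5,0)): 
    F,m=go(36.9,r,p,F0=F0,w=.15)
    if F[2]>28: break
```

```text
36.9 0.25 0 p [ 0.25 -0.16 37.34] F [-2.14 -0.8  11.75] m [-0.27  0.38  0.04] t 12.49
36.9 0.5 0 p [ 0.21 -0.15 37.31] F [-2.52  0.88 11.53] m [ 0.02  0.36 -0.  ] t 13.03
36.9 0.75 0 p [ 0.23 -0.11 37.32] F [-1.9   2.58 11.3 ] m [0.24 0.33 0.01] t 13.56
36.9 1.1 0 p [ 0.23 -0.12 37.35] F [-2.28  4.82 11.34] m [0.48 0.35 0.04] t 14.09
36.9 1.5 0 p [ 0.27 -0.27 37.48] F [-2.92  4.86 13.63] m [0.57 0.48 0.01] t 14.62
36.9 0.5 0 p [ 0.26 -0.13 37.33] F [-2.09  1.19 11.99] m [-0.01  0.36  0.01] t 15.16
36.9 0.5 0.6 p [ 0.22 -0.15 37.32] F [-5.59  0.69 14.56] m [-0.04  0.78 -0.01] t 15.69
36.9 0.5 1.2 p [ 0.48 -0.12 37.5 ] F [-8.08  0.48 18.5 ] m [-0.05  1.14  0.02] t 16.23
36.9 0.5 -0.6 p [ 0.26 -0.13 37.35] F [1.59 1.19 8.87] m [ 0.03 -0.05  0.01] t 16.77
36.9 0.5 0 p [ 0.13 -0.13 37.32] F [-2.77  1.01 12.53] m [ 0.    0.48 -0.  ] t 17.31
```

The pad stays flush over roll 0 to 1.1°, with the side load and moment balanced at roll 0.5°, pitch about −0.5°. I'll settle there and check the centring in the images.

Run:
```python
from press import *
F0=pickle.load(open("F0.pkl","rb"))
go(36.9,.5,-.5,F0=F0)
I=[]
for nm,(u,v) in(("scene",(250,184)),("top",(300,115))):
    c=bot.read_camera(nm); pickle.dump(c,open(nm+"4.pkl","wb"))
    I.append(cv2.resize(c["image"][v:v+50,u:u+50],None,fx=8,fy=8,interpolation=cv2.INTER_CUBIC))
cv2.imwrite("pics/p4.png",np.hstack(I))
```

```text
36.9 0.5 -0.5 p [ 0.3  -0.14 37.35] F [0.86 0.72 8.99] m [ 0.05 -0.01 -0.  ] t 17.94
```

View pics/p4.png

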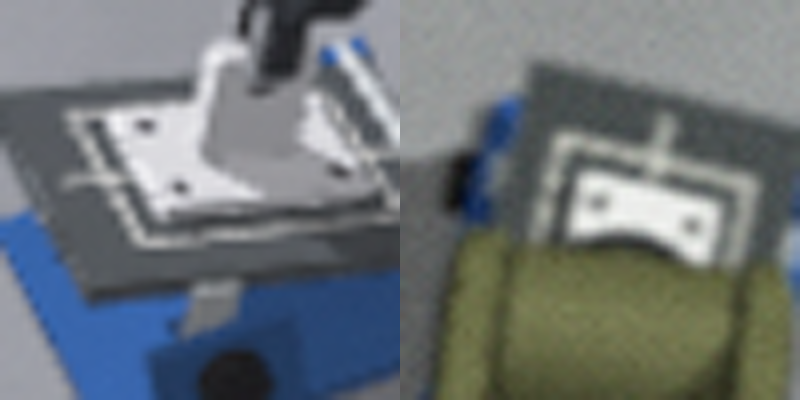

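In the top crop, the pad's far corners are at (577,170) and (723,203), inside the frame's at (563,135) and (757,185). The pad looks square to the frame, and I'll measure the margins on all visible sides.

Run:
```python
from h import *
import pickle
np.set_printoptions(precision=1,suppress=True)
S=pickle.load(open("scene4.pkl","rb"));T=pickle.load(open("top4.pkl","rb"))
C=np.array([615.5,-42.7,66.8]);D,M=frame(-12.4,17.3,0);n=M[:,2]
f=lambda o,p:np.array(o)+(np.array(p)+.5)/8-.5
def on(c,uv,h):
    d=rot(c["attitude"]).apply(rays(c,uv));e=np.array(c["eye"]);t=(h-(e-C)@n)/(d@n);return (e+d*t[:,None]-C)@M
def show(nm,c,o,a,b,mode,hs):
    l=edge(c,f(o,a),f(o,b),mode);k=np.linalg.norm(f(o,b)-f(o,a))/2
    for h in hs:
        P=on(c,[l[2:]-k*l[:2],l[2:]+k*l[:2]],h);print(nm,h,P[:,:2].ravel(),"mid",P.mean(0)[:2])
to,so=(300,115),(250,184)
show("T frame far",T,to,(163,137),(357,187),"line",[0])
show("T pad far",T,to,(177,172),(323,206),"edge",[1,8])
show("T frame left",T,to,(160,145),(140,235),"line",[0])
show("T frame right",T,to,(356,190),(342,255),"line",[0])
show("T pad left",T,to,(176,180),(166,235),"edge",[0,4,8])
show("T pad right",T,to,(323,210),(312,262),"edge",[0,4,8])
# centre-line stub beyond the far side of the frame
show("T stub",T,to,(266,118),(258,155),"line",[0])
show("S frame far",S,so,(72,115),(140,240),"line",[0])
show("S pad far",S,so,(108,125),(165,215),"edge",[0,4,8])
show("S frame left",S,so,(145,242),(390,215),"line",[0])
show("S pad left",S,so,(170,212),(370,195),"edge",[0,4,8])
show("S stub",S,so,(68,183),(108,181),"line",[0])
```

```text
T frame far 0 [ 54.5  46.3  52.8 -38.6] mid [53.6  3.9]
T pad far 1 [ 45.3  35.6  45.1 -28. ] mid [45.2  3.8]
T pad far 8 [ 45.6  35.4  45.4 -27.9] mid [45.5  3.8]
T frame left 0 [10.7 40.8 49.6 41.1] mid [30.1 41. ]
T frame right 0 [ 25.  -40.   53.  -40.1] mid [ 39.  -40.1]
T pad left 0 [13.8 31.7 37.5 32.5] mid [25.7 32.1]
T pad left 4 [14.1 31.6 37.7 32.4] mid [25.9 32. ]
T pad left 8 [14.3 31.5 37.9 32.2] mid [26.1 31.9]
T pad right 0 [ 17.6 -31.6  40.  -31.6] mid [ 28.8 -31.6]
T pad right 4 [ 17.8 -31.5  40.2 -31.5] mid [ 29.  -31.5]
T pad right 8 [ 18.1 -31.5  40.4 -31.5] mid [ 29.2 -31.5]
T stub 0 [57.4  0.8 73.2 -0.1] mid [65.3  0.3]
S frame far 0 [ 54.5 -42.4  55.6  37.8] mid [55.1 -2.3]
S pad far 0 [ 46.7 -34.3  46.6  25.5] mid [46.6 -4.4]
S pad far 4 [ 49.2 -29.3  49.1  30.1] mid [49.1  0.4]
S pad far 8 [ 51.7 -24.4  51.6  34.8] mid [51.6  5.2]
S frame left 0 [ 55.   43.  -54.5  28.6] mid [ 0.3 35.8]
S pad left 0 [ 38.9  25.2 -44.5  32.7] mid [-2.8 29. ]
S pad left 4 [ 41.5  29.8 -41.5  37.4] mid [-0.  33.6]
S pad left 8 [ 44.   34.5 -38.5  42. ] mid [ 2.7 38.3]
S stub 0 [70.9 -0.3 53.  -6.6] mid [61.9 -3.5]
```

In y, the frame centre is at +0.4 and the pad centre at +0.2. In x they agree within about 1 mm and the yaw is aligned, so I'll trim the force to about 10 N and hand in.

Run:
```python
from press import *
F0=pickle.load(open("F0.pkl","rb"))
F,m=go(36.8,.5,-.45,F0=F0,w=.5)
if 7<F[2]<14: print(bot.finish_job())
```

```text
36.8 0.5 -0.45 p [ 0.24 -0.13 37.3 ] F [-0.03  1.   10.84] m [ 0.01  0.15 -0.  ] t 18.93
the job is handed in; nothing more can be done
None
```

The job is handed in at about 19 s: the arm still grips the bracket and presses it flush on the stage face at about 11 N, centred in the white frame to within about 1 mm, with the tab along the centre line.

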